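Slide the firebrick home between the hearth's guide rails

TASK

Push the loose half firebrick along the steel slide, between the two low guide rails, until it is fully home against the stop at the far end, and leave it there, square to the lane. The rails have only just been tacked on: nothing may touch either of them, neither the brick nor the fingers, so nudge the brick into line with the lane before it goes in. Only push it with the fingers, never lift or tip it, and leave everything else on the bench as it stands.

Things in the scene. Friction and masses are not known exactly. Their poses are not given: they have to be found in the camera images.
- slide: The hearth's slide, fixed: flat dark steel deck 440 x 200 mm, 6 mm thick. Origin at the centre of its underside, on the bench; x runs along the lane towards the stop, y to the left seen that way, z up. The brick rides on its top, z = 6 mm. Open apron without rails: x = -220 to -20 mm. Rails: x = -20 to +195 mm. The lane is 134 mm wide, centred on y = 0. Stop face at x = +200 mm.
- stop (a point): Middle of the stop's face, at deck level (slide x = 200, y = 0, z = 6 mm); axes as the slide's. The stop is a steel bar across the deck's end, 40 mm high above the deck, with two old firebricks 76 mm high right behind it. The brick is fully home when its face meets the stop: its centre is then at slide x = 143 mm.
- brick: Loose half firebrick: pale square block 114 x 114 mm, 64 mm high, 0.5 to 0.8 kg, on the apron, askew and off the lane's middle. Origin at the centre of its underside; its x axis starts within 0.2 rad of the slide's. It slides with dry friction (a push of some 3 to 8 N) and stops when no longer pushed. Its top is 70 mm above the bench; centred in the lane it has 10 mm of air each side.
- rail_left: Guide rail on the slide's +y side: plain steel bar 215 mm long, 12 mm wide, 18 mm high, fixed on the deck, its top 24 mm above the bench. Origin at the centre of its underside, 73 mm from the lane's middle; its inner face is 67 mm from the middle; axes as the slide's.
- rail_right: The same on the slide's -y side.
- flux_jar: Bystander: squat jar with a steel cap, 52 mm across, 70 mm high, standing beside the left rail. Origin at the centre of its underside.
- pipe_stub: Bystander: upright copper tube end, 34 mm across, 60 mm high, beside the right rail. Origin at the centre of its underside.
- steel_ring: Bystander: flat dark steel ring, 70 mm across, 8 mm high, lying to the right of the slide. Origin at the centre of its underside.
- spool: Bystander: brass spool, 48 mm across, 34 mm high, standing to the left of the stop. Origin at the centre of its underside.
- hammer: Bystander: hammer lying on the bench to the right, well off the slide. Origin under its middle.
- vblock: Bystander: steel V-block, 50 x 40 mm, 40 mm high, on the robot's left. Origin at the centre of its underside.
- file: Bystander: flat file with a wooden handle, 225 mm long, lying far left. Origin on its underside near the middle.
There are look-alikes about, which are no part of the job. Leave any blue or pink look-alike of the brick alone.

How it is judged:
By the outcome, as a careful person would: the job done as asked, in the order asked, and still so for the second after the job is handed in, with the robot touching nothing.
It also fails if it takes over 61 s, if anything falls off the work surface, if the arm or the gripper's body presses on something with over 40 N, if the wrist force passes 120 N, or if a joint passes its speed limit or range.

ROBOT

A 6-joint arm with a two-finger parallel gripper is mounted at the origin on the work surface. World frame = base frame: x ahead of the robot, y to its left, z up, the work surface at z = 0. Lengths are in m, angles in rad, forces in N, time in s.
With the tool pointing down it reaches from about 0.325 to 0.9 m from the base axis. Payload 3.5 kg.
Tool frame: the origin (TCP) lies on the mounting face of the last link; the fingertips stand 173 mm ahead of it and the grasp point (between the pads) lies 155 mm ahead of it; z points along the fingers, x is the direction in which the jaws open and shut, and the axes are right-handed (so a half turn about z gives the same grasp; the last joint's range is limited). The gripper opens to 85 mm and grips with 20 to 120 N. Pads are 22 mm wide; open, the fingers measure 114 mm over their backs; the gripper's body (76 mm by 85 mm) begins 54 mm behind the grasp point. The pads swing forward as they close: fully open they stand 13 mm farther back than shut.
Start: joints at [-1.318, 0.276, -0.026, 1.268, 0, 1.467], TCP at [0.218, -0.586, 0.405] pointing down, gripper open.
Joint ranges: [-3.12, 3.12], [-0.85, 1.88], [-1.08, 1.24], [-1.95, 2.15], [-1.57, 1.53], [-3.14, 3.14]. Speed limits (rad/s): [2.57, 2.57, 3.14, 3.14, 3.14, 3.14].

INTERFACE

Orientations are given as [roll, pitch, yaw] about the fixed x, y, z axes, in that order (R = Rz(yaw) Ry(pitch) Rx(roll)).
In Python, from rig import * gives the robot as it stands.
- The arm moves only by the tool step_arm, never from a script. Its argument "commands" is a list of rows, each a list of 5 numbers: the gripper command: -1 is shut, 1 is fully open, values between are in proportion, then the shift along the tool's x, y, z in m, then the turn about the tool's z in degrees. In form: [[fingers, tx, ty, tz, roll], ...]. A call has 1 to 20 rows; each row shifts and turns the pose as measured when the row begins, along the tool's axes as they then stand; what a row does not reach is not made up. A row lasts 1/8 s, in which the tool goes at most 62.5 mm and 10.7 degrees, less where a joint would pass 70% of its speed; a pose out of reach is approached as far as the arm can. A call is refused whole if a number of a shift passes 0.0625 or a number of a turn 10.7, either way. A call with a gripper value outside its range is refused whole. The fingers move at their own pace and stop on an object; "force" is the grip in N (left out, the last holds). Time passes only in rows, so rows that do not move let the fingers close. It gives the time, the measured TCP pose, the force and the opening at its end, in the units of the state.
- observe(): the state, without advancing time (a new reading comes with each control period).
- read_camera(name): name is "scene" or "side" or "wrist"; returns (picture, depth): 384x512x3 uint8, red, green, blue; 384x512 float32, m along the optical axis (not along the pixel's ray), 0 where there is no reading.
- camera_info(name): a dict with "fx", "fy", "cx", "cy" (pixels), "k1" (the pictures are not rectified: a ray, as slopes to the right and down, at radius r is drawn at 1 + k1 r^2 times it, then the intrinsics apply), "T" (4x4, takes a point from camera to world coordinates). Camera axes: x right, y down, z forward; pixel columns grow to the right and rows downward; lengths in m; the calibration is good to about 2 mm. A picture is of the moment at which its call begins: read the wrist's pose just before it. camera_info takes no time and is no camera call; for the wrist camera it gives the pose at the moment of the call.
- sign_off(): hands the job in, once; it reports no verdict.
The state is a dict: "time": time; "joints": joint angles; "qvel": joint speeds; "joint_torque": joint torques, N m; "eef_pos": TCP position; "tcp_rot": TCP orientation; "wrist_force": force on the tool from outside, world axes, zero at the start; "moment": the same for the moment, N m; "opening": opening from 0.0 (shut) to 1.0 (fully open).
Only numpy, scipy, OpenCV 4.12 (cv2) and the standard library are available. Lean on these libraries where they do the work, as an engineer would, in place of code of your own. Each camera call takes 0.05 s, during which the arm holds its last target.

## Working session

There is one attempt and no reset: what is moved stays moved. The work goes in short steps, Python scripts to look and compute and a tool call to move; the robot and the scene stay as the last step left them, time stands still between calls to the robot, and variables do not carry over. Pictures are saved under pics/ and viewed, and the job is handed in when it is done.

Besides the shell and the picture viewer there is one more tool, called after "Request:" as a command line: name --pt "numbers of a row" for each row, then --argument value for the rest. step_arm: Moves the arm, as the interface text tells. Its arguments: {"type":"object","properties":{"commands":{"type":"array","items":{"type":"array","items":{"type":"number"}}},"force":{"type":"number"}},"required":["commands"]}

```bash
mkdir -p pics; ls
cat > h.py <<'E'
from rig import *
import numpy as np, cv2
def snap(n,f):
    info=camera_info(n); im,d=read_camera(n); cv2.imwrite('pics/'+f+'.png',im[:,:,::-1]); np.savez('pics/'+f+'.npz',im=im,d=d,**{k:np.array(info[k]) for k in info}); return im,d,info
E
python3 - <<'E'
from h import *
for n in ("scene","side","wrist"):
    im,d,i=snap(n,n+"0"); print(n,{k:np.round(v,4) for k,v in i.items()})
o=observe();print(o)
E
```

```text
pics
scene {'fx': np.float64(374.0334), 'fy': np.float64(374.0334), 'cx': np.float64(251.9683), 'cy': np.float64(196.0788), 'k1': np.float64(-0.0329), 'T': array([[ 0.0518,  0.6591, -0.7503,  1.3198],
       [ 0.9985, -0.0216,  0.05  , -0.0379],
       [ 0.0167, -0.7518, -0.6592,  0.779 ],
       [ 0.    ,  0.    ,  0.    ,  1.    ]])}
side {'fx': np.float64(451.4188), 'fy': np.float64(451.4188), 'cx': np.float64(254.0352), 'cy': np.float64(186.988), 'k1': np.float64(-0.0966), 'T': array([[-0.9876, -0.095 ,  0.1252,  0.3585],
       [-0.1569,  0.5544, -0.8173,  1.1094],
       [ 0.0082, -0.8268, -0.5624,  0.7639],
       [ 0.    ,  0.    ,  0.    ,  1.    ]])}
wrist {'fx': np.float64(304.4758), 'fy': np.float64(304.4758), 'cx': np.float64(254.5929), 'cy': np.float64(192.0522), 'k1': np.float64(-0.0748), 'T': array([[ 0.3483, -0.8863, -0.3052,  0.2961],
       [-0.9374, -0.3304, -0.1103, -0.5563],
       [-0.0031,  0.3245, -0.9459,  0.3734],
       [ 0.    ,  0.    ,  0.    ,  1.    ]])}
{'time': 0.15, 'joints': array([-1.31838712e+00,  2.76966025e-01, -2.75702681e-02,  1.26802461e+00,
        3.57617861e-05,  1.46742103e+00]), 'qvel': array([ 0.00098428, -0.00015573,  0.0049493 , -0.00231002,  0.00101223,
       -0.00054941]), 'joint_torque': array([ 8.53128358e-05, -4.46057904e+01,  2.95638728e+01,  1.05334714e-02,
       -5.78385016e-05, -1.57691343e-06]), 'eef_pos': array([ 0.21763269, -0.58554459,  0.40380944]), 'tcp_rot': array([-3.14137499e+00,  1.75146412e-03, -1.21501166e+00]), 'wrist_force': array([-0.52249993, -0.04604647,  0.03586978]), 'moment': array([ 0.02253592, -0.01196351, -0.0151358 ]), 'opening': 1.0033160779962529}
```

View pics/scene0.png

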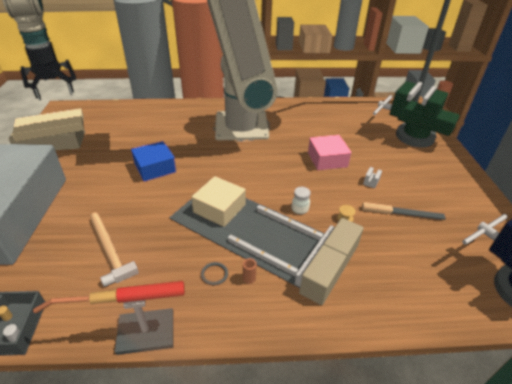

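View pics/side0.png

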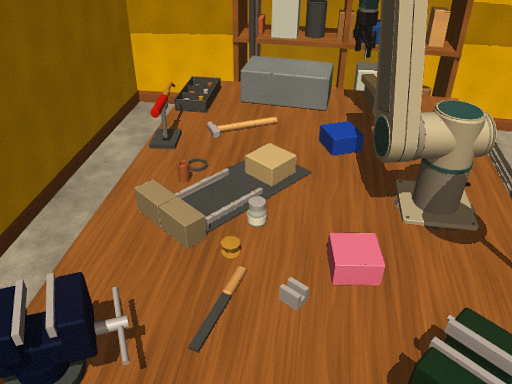

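View pics/wrist0.png

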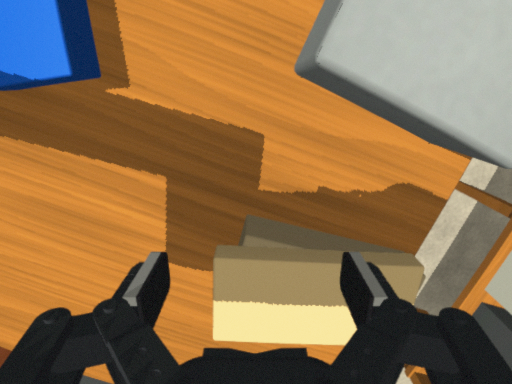

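```bash
cat >> h.py <<'E'
def ray(i,uv,z):
    uv=np.atleast_2d(np.array(uv,float)); K=np.array([[i['fx'],0,i['cx']],[0,i['fy'],i['cy']],[0,0,1]],float)
    m=cv2.undistortPoints(uv.reshape(-1,1,2),K,np.array([float(i['k1']),0,0,0])).reshape(-1,2)
    # exact one-term model agrees with opencv k1
    T=np.array(i['T']); d=np.c_[m,np.ones(len(m))]@T[:3,:3].T; o=T[:3,3]
    return o+d*((z-o[2])/d[:,2])[:,None]
def load(f):
    g=np.load('pics/'+f+'.npz'); return g['im'],g['d'],{k:g[k] for k in ('fx','fy','cx','cy','k1','T')}
def proj(i,P):
    T=np.array(i['T']); c=(np.atleast_2d(P)-T[:3,3])@T[:3,:3]; m=c[:,:2]/c[:,2:]; r2=(m**2).sum(1,keepdims=True); m=m*(1+float(i['k1'])*r2)
    return m*float(i['fx'])+[float(i['cx']),float(i['cy'])]
E
python3 - <<'E'
from h import *
for f,(x0,x1,y0,y1) in {'scene0':(165,370,165,310),'side0':(125,325,130,250)}.items():
    im,d,i=load(f); c=cv2.resize(im[y0:y1,x0:x1],None,fx=3.8,fy=3.8,interpolation=cv2.INTER_CUBIC); cv2.imwrite('pics/'+f+'_crop.png',c[:,:,::-1])
E
```

```text
(no output)
```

View pics/scene0_crop.png

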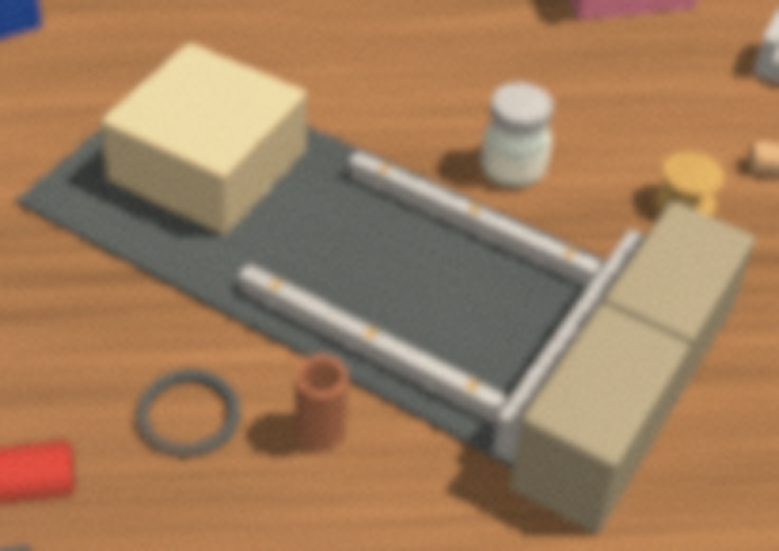

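View pics/side0_crop.png

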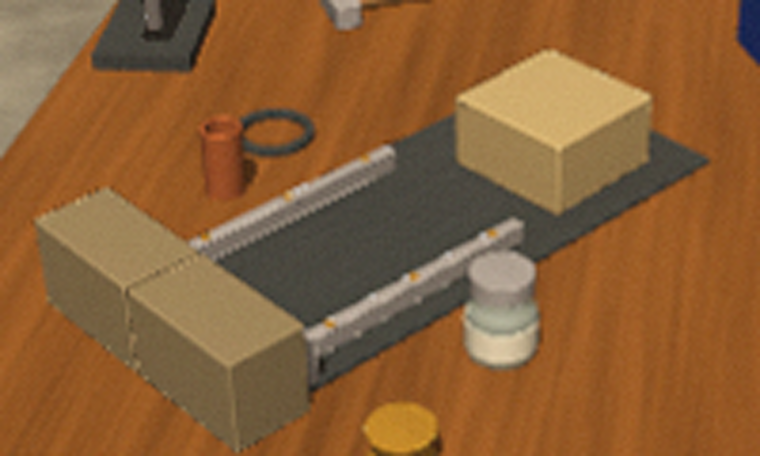

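Run:
```python
from h import *
def topquad(f,seed,z,box):
    im,d,i=load(f); hsv=cv2.cvtColor(im,cv2.COLOR_RGB2HSV).astype(int)
    # depth-> world height of each pixel
    v,u=np.mgrid[0:384,0:512]; 
    K=np.array([[i['fx'],0,i['cx']],[0,i['fy'],i['cy']],[0,0,1]],float)
    m=cv2.undistortPoints(np.stack([u,v],-1).reshape(-1,1,2).astype(float),K,np.array([float(i['k1']),0,0,0])).reshape(384,512,2)
    P=np.concatenate([m,np.ones((384,512,1))],-1)*d[...,None]; W=P@i['T'][:3,:3].T+i['T'][:3,3]
    c=im[seed[1]-3:seed[1]+4,seed[0]-3:seed[0]+4].reshape(-1,3).mean(0); print(f,'seed rgb',c.round(),'world',W[seed[1],seed[0]].round(4))
    M=(np.abs(im.astype(float)-c).max(-1)<28).astype(np.uint8)
    M=cv2.morphologyEx(M,cv2.MORPH_OPEN,np.ones((3,3)))
    n,L=cv2.connectedComponents(M); M=(L==L[seed[1],seed[0]]).astype(np.uint8)
    ct=max(cv2.findContours(M,0,2)[0],key=cv2.contourArea)
    P=ray(i,ct[:,0,:],z)[:,:2]
    r=cv2.minAreaRect((P*1000).astype(np.float32)); print(' top rect',r, 'hull area',cv2.contourArea(cv2.convexHull((P*1000).astype(np.float32))))
    return
topquad('scene0',(218,198),.07,None); topquad('side0',(272,160),.07,None)
im,d,i=load('scene0')
S=lambda p,o:np.array(p)/3.8+o
def show(name,ip,o,p,z): print(name,ray(ip,S(p,o),z)[:,:2].round(4).tolist())
o=(165,165)
show('brick top scene',i,o,[(192,43),(305,95),(222,173),(105,120)],.07)
show('deck left corner scene',i,o,[(20,203)],.006)
show('railR near end/far',i,o,[(247,268),(500,400)],.024)
show('railL near/far',i,o,[(358,157),(597,264)],.024)
im,d,j=load('side0'); o=(125,130)
show('brick top side',j,o,[(553,50),(650,98),(557,147),(457,99)],.07)
show('deck corner side',j,o,[(708,158)],.006)
show('railR near/far',j,o,[(388,152),(197,243)],.024)
show('railL near/far',j,o,[(517,225),(312,335)],.024)
```

```text
scene0 seed rgb [236. 220. 168.] world [ 0.5195 -0.0814  0.0712]
 top rect ((493.6404724121094, -79.71499633789062), (111.21536254882812, 108.73063659667969), 55.0998649597168) hull area 11815.913112581358
side0 seed rgb [208. 173. 110.] world [ 0.4826 -0.0514  0.0694]
 top rect ((490.8531188964844, -77.1895980834961), (114.81322479248047, 112.01171112060547), 55.40837478637695) hull area 12391.260093723082
brick top scene [[0.4179, -0.0906], [0.4854, -0.0024], [0.5706, -0.0657], [0.5096, -0.154]]
deck left corner scene [[0.5313, -0.2233]]
railR near end/far [[0.6218, -0.0491], [0.746, 0.1165]]
railL near/far [[0.5074, 0.0385], [0.6273, 0.2043]]
brick top side [[0.5002, -0.1539], [0.4132, -0.0879], [0.4776, -0.0012], [0.5656, -0.0598]]
deck corner side [[0.3627, -0.108]]
railR near/far [[0.6197, -0.0439], [0.7347, 0.106]]
railL near/far [[0.5014, 0.0419], [0.6227, 0.1998]]
```

Candidates (scene pixels): the pale block on the apron at (218,203), the blue block at (154,160), the pink block at (330,152), the pale stack at (48,128) and the two old bricks behind the stop at (333,260). I choose the one on the apron. The crops show it pale, square and on the deck, with its top at 70 mm.

I'll turn the tool so its jaw axis runs along the lane, then move over the +y side of the brick and look.

Request:
step_arm --pt "-0.1 0 0 0 -10.2" --pt "-0.1 0 0 0 -10.2" --pt "-0.1 0 0 0 -10.2" --pt "-0.1 0 0 0 -10.2" --pt "-0.1 0 0 0 -10.2" --pt "-0.1 0 0 0 -10.2" --pt "-0.1 0 0 0 -10.2" --pt "-0.1 0 0 0 -10.2" --pt "-0.1 0 0 0 -10.2" --pt "-0.1 0 0 0 -10.2" --pt "-0.1 0 0 0 -10.2" --pt "-0.1 0 0 0 -10.2"

```text
time: 1.65
eef_pos: [0.2171, -0.5835, 0.3974]
tcp_rot: [-3.131, -0.009, 0.993]
wrist_force: [-0.7, -0.3, 0.2]
opening: 0.455
```

Request:
step_arm --pt "-0.1 0.045 -0.014 0 0" --pt "-0.1 0.045 -0.014 0 0" --pt "-0.1 0.045 -0.014 0 0" --pt "-0.1 0.045 -0.014 0 0" --pt "-0.1 0.045 -0.014 0 0" --pt "-0.1 0.045 -0.014 0 0" --pt "-0.1 0.045 -0.014 0 0" --pt "-0.1 0.045 -0.014 0 0" --pt "-0.1 0.045 -0.014 0 0" --pt "-0.1 0.045 -0.014 0 0" --pt "-0.1 0.045 -0.014 0 0" --pt "-0.1 0.045 -0.014 0 0" --pt "-0.1 0 0 0 0"

```text
time: 3.28
eef_pos: [0.3732, -0.0225, 0.4016]
tcp_rot: [-3.131, -0.013, 0.992]
wrist_force: [0.5, 0.0, -0.2]
opening: 0.45
```

Run:
```python
from h import *
o=observe();print(o['time'],o['eef_pos'].round(4),np.degrees(o['tcp_rot']).round(2),o['joints'].round(3),o['opening'])
snap('wrist','wrist1')
```

```text
3.275 [ 0.3732 -0.0225  0.4016] [-179.42   -0.72   56.85] [-0.238 -0.181 -0.515  1.242  0.015  0.34 ] 0.44961836842569636
```

View pics/wrist1.png

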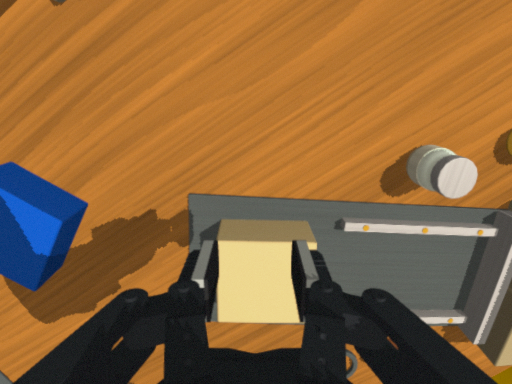

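Run:
```python
from h import *
im,d,i=load('wrist1')
c=cv2.resize(im[180:360,180:512],None,fx=2.4,fy=2.4,interpolation=cv2.INTER_CUBIC); cv2.imwrite('pics/w1c.png',c[:,:,::-1])
```

```text
(no output)
```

View pics/w1c.png

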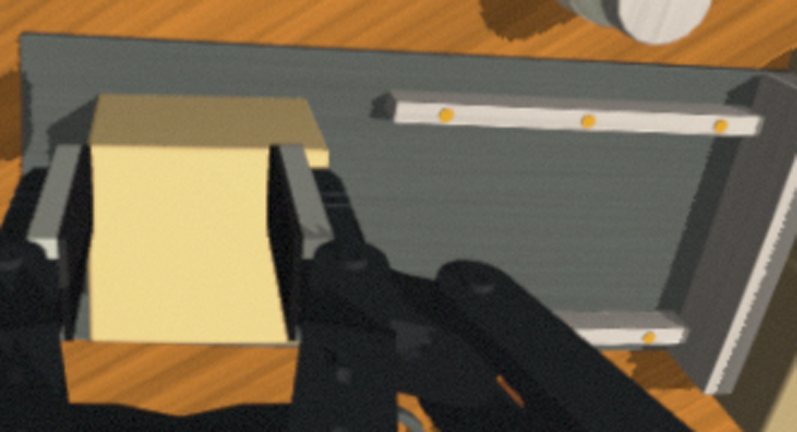

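Run:
```python
from h import *
im,d,i=load('wrist1')
def R(p,z): return ray(i,np.array(p)/2.4+180,z)[:,:2]
def ang(a,b): return np.degrees(np.arctan2(*(b-a)[::-1]))
def pr(n,p,z):
    q=R(p,z); print(n,q.round(4).tolist(),'ang',round(ang(q[0],q[1]),2),'len',round(np.linalg.norm(q[1]-q[0])*1000,1))
pr('deck left edge',[(22,34),(740,68)],.006)
pr('deck rear edge',[(22,34),(22,150)],.006)
pr('railL outer top',[(396,101),(762,115)],.024)
pr('railL inner top',[(398,122),(758,135)],.024)
pr('railR inner top',[(575,326),(686,328)],.024)
pr('railR outer top',[(600,343),(684,346)],.024)
pr('stop far corners', [(797,168),(722,392)],.046)
pr('brick +y top edge',[(92,145),(325,150)],.07)
pr('brick -y top edge',[(92,340),(298,343)],.07)
pr('brick +y bottom? edge',[(97,95),(305,99)],.07)
pr('brick rear edge',[(90,150),(90,335)],.07)
```

```text
deck left edge [[0.3637, -0.1094], [0.6035, 0.2166]] ang 53.66 len 404.6
deck rear edge [[0.3637, -0.1094], [0.4185, -0.1509]] ang -37.17 len 68.7
railL outer top [[0.4981, 0.038], [0.6243, 0.2096]] ang 53.65 len 213.0
railL inner top [[0.5095, 0.0332], [0.6353, 0.2036]] ang 53.57 len 211.8
railR inner top [[0.6953, 0.0621], [0.7421, 0.1219]] ang 51.95 len 75.9
railR outer top [[0.7179, 0.0706], [0.7556, 0.1162]] ang 50.45 len 59.2
stop far corners [[0.6484, 0.2063], [0.7804, 0.1201]] ang -33.14 len 157.6
brick +y top edge [[0.414, -0.0918], [0.4759, -0.0033]] ang 55.02 len 107.9
brick -y top edge [[0.5055, -0.1572], [0.5666, -0.0699]] ang 55.02 len 106.6
brick +y bottom? edge [[0.3948, -0.0754], [0.4483, 0.0018]] ang 55.29 len 93.8
brick rear edge [[0.4156, -0.094], [0.5023, -0.1562]] ang -35.63 len 106.7
```

```bash
cat >> h.py <<'E'
from scipy.spatial.transform import Rotation as Ro
O=np.array([.5745,.0083]); YAW=np.radians(53.6)
U=np.array([np.cos(YAW),np.sin(YAW)]); V=np.array([-U[1],U[0]])
def sl(p): q=np.asarray(p)[...,:2]-O; return np.stack([q@U,q@V],-1)
def st(tgt=None):
    o=observe(); R=Ro.from_euler('xyz',o['tcp_rot']).as_matrix(); tip=o['eef_pos']+R[:,2]*.173
    print('t',o['time'],'tip slide',(sl(tip)*1000).round(1),'z',tip[2].round(4),'relyaw',(np.degrees(o['tcp_rot'])-[180,0,53.6]).round(2),'open',round(o['opening'],2))
    print('F slide',np.r_[o['wrist_force'][:2]@U,o['wrist_force'][:2]@V,o['wrist_force'][2]].round(2),'M',o['moment'].round(2))
    if tgt is not None:
        w=np.r_[O+tgt[0]*U+tgt[1]*V,tgt[2]]; print('tool delta mm',(R.T@(w-tip)*1000).round(1))
    return o,R,tip
E
python3 -c "
from h import *
st([-.119,.102,.036])"
```

```text
t 3.325 tip slide [-143.2  145.1] z 0.2286 relyaw [-359.42   -0.68    3.12] open 0.45
F slide [-1.06  0.17 -0.29] M [-0.04 -0.    0.  ]
tool delta mm [ 19.6  46.3 192.4]
```

Request:
step_arm --pt "0.3 0 0 0 3.2" --pt "0.3 0.012 0.022 0.03 0" --pt "0.3 0.012 0.022 0.04 0" --pt "0.3 0 0 0.04 0" --pt "0.3 0 0 0.03 0"

```text
time: 3.95
eef_pos: [0.4256, -0.0347, 0.2607]
tcp_rot: [-3.141, -0.013, 0.924]
wrist_force: [0.7, -0.6, -0.5]
opening: 0.649
```

```bash
python3 -c "
from h import *
st([-.119,.102,.036])"
```

```text
t 3.95 tip slide [-120.8   94.5] z 0.0877 relyaw [-359.94   -0.72   -0.68] open 0.65
F slide [-0.05 -0.93 -0.51] M [ 0.03 -0.01  0.02]
tool delta mm [ 1.1 -7.5 51.7]
```

Request:
step_arm --pt "0.3 0.001 -0.008 0.0 -0.6" --pt "0.3 0 0 0.02 0" --pt "0.3 0 0 0.02 0" --pt "0.3 0 0 0.01 0" --pt "0.3 0 0 0 0"

```text
time: 4.58
eef_pos: [0.4189, -0.0316, 0.2119]
tcp_rot: [-3.141, -0.012, 0.928]
wrist_force: [-0.8, -0.0, 1.0]
opening: 0.654
```

Run:
```python
from h import *
st([-.119,.102,.036])
snap('wrist','wrist2')
```

```text
t 4.575 tip slide [-122.4  101.8] z 0.0389 relyaw [-359.95   -0.66   -0.41] open 0.65
F slide [-0.51  0.61  1.03] M [-0.01 -0.02  0.05]
tool delta mm [ 3.4 -0.3  2.9]
```

View pics/wrist2.png

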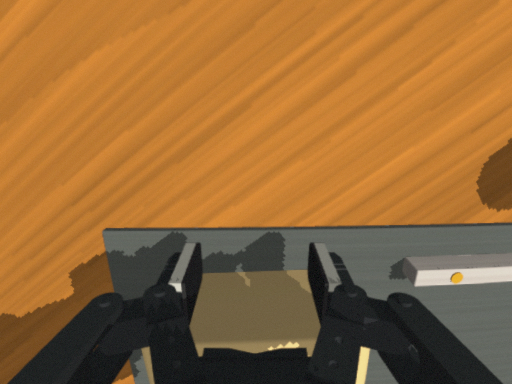

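The fingers stand on the +y side, clear of the brick, with the deck edge from (105,229) to (512,224) and the left rail end at (410,262). I'll recheck the lane's yaw from this close view.

Run:
```python
from h import *
im,d,i=load('wrist2')
g=cv2.cvtColor(im,cv2.COLOR_RGB2HSV)
# deck top edge: strongest saturation drop per column
pts=[]
for u in list(range(120,170,3))+list(range(295,505,3)):
    s=cv2.GaussianBlur(g[:,u-1:u+2,1].astype(np.float32),(1,3),0).mean(1)[200:250]
    k=np.argmin(np.diff(s)); pts.append((u,200+k+.5))
P=ray(i,pts,.006)[:,:2]; l=cv2.fitLine((P*1000).astype(np.float32),cv2.DIST_HUBER,0,.01,.01).ravel()
print('edge yaw',np.degrees(np.arctan2(l[1],l[0])),'y',sl(l[2:]/1000)*1000)
c=cv2.resize(im[215:384,100:512],None,fx=1.9,fy=1.9,interpolation=cv2.INTER_CUBIC); cv2.imwrite('pics/w2c.png',c[:,:,::-1])
```

```text
edge yaw 53.46977 y [-57.71001686 101.88769889]
```

View pics/w2c.png

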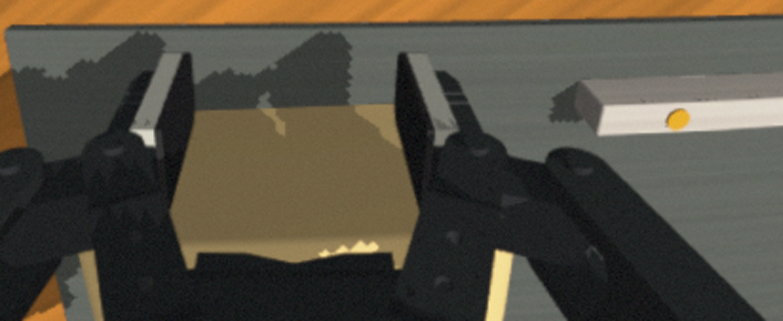

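Request:
step_arm --pt "0.3 0.003 0 0.008 -0.2" --pt "0.3 0 0.006 0 0" --pt "0.3 0 0.006 0 0" --pt "0.3 0 0.003 0 0"

```text
time: 5.12
eef_pos: [0.4354, -0.0387, 0.2059]
tcp_rot: [3.137, -0.014, 0.933]
wrist_force: [-0.3, 0.2, -0.3]
opening: 0.641
```

```bash
python3 -c "
from h import *
st([-.119,.068,.031])"
```

```text
t 5.125 tip slide [-118.1   83.3] z 0.0329 relyaw [-0.24 -0.78 -0.16] open 0.64
F slide [ 0.03  0.38 -0.3 ] M [ 0.02  0.06 -0.02]
tool delta mm [-0.9 15.3  1.9]
```

Request:
step_arm --pt "0.3 0 0.002 0 0" --pt "0.3 0 0.002 0 0"

```text
time: 5.38
eef_pos: [0.4368, -0.04, 0.2053]
tcp_rot: [-3.137, -0.015, 0.934]
wrist_force: [-3.3, 4.0, 3.8]
opening: 0.649
```

Request:
step_arm --pt "0.3 0 0.002 0 0" --pt "0.3 0 0.002 0 0"

```text
time: 5.62
eef_pos: [0.4377, -0.0409, 0.2046]
tcp_rot: [-3.129, -0.016, 0.936]
wrist_force: [-2.7, 3.5, 3.3]
opening: 0.651
```

Request:
step_arm --pt "0.3 0 0.002 0 0" --pt "0.3 0 0.002 0 0"

```text
time: 5.88
eef_pos: [0.4385, -0.0418, 0.2039]
tcp_rot: [-3.12, -0.017, 0.938]
wrist_force: [-3.4, 3.8, 4.1]
opening: 0.651
```

```bash
python3 -c "
from h import *
st([-.119,.068,.031])"
```

```text
t 5.875 tip slide [-118.1   83.4] z 0.031 relyaw [-3.5879e+02 -9.7000e-01  1.3000e-01] open 0.65
F slide [1.01 4.98 4.07] M [0.71 0.52 0.18]
tool delta mm [-0.9 15.3 -0.4]
```

Request:
step_arm --pt "0.3 0 0.008 0 0"

```text
time: 6.0
eef_pos: [0.443, -0.0452, 0.2032]
tcp_rot: [-3.114, -0.018, 0.939]
wrist_force: [-6.0, 4.3, 4.3]
opening: 0.653
```

```bash
python3 -c "
from h import *
st([-.119,.068,.031])"
```

```text
t 6.0 tip slide [-118.    78.9] z 0.0302 relyaw [-3.5839e+02 -1.0400e+00  2.1000e-01] open 0.65
F slide [-0.07  7.4   4.28] M [0.87 0.93 0.06]
tool delta mm [-1.  10.9 -1.1]
```

Request:
step_arm --pt "0.3 0 0.009 -0.001 0" --pt "0.3 0 0.008 -0.001 0"

```text
time: 6.25
eef_pos: [0.4529, -0.0534, 0.2032]
tcp_rot: [-3.101, -0.018, 0.94]
wrist_force: [-4.8, 4.7, 2.7]
opening: 0.649
```

Run:
```python
from h import *
st([-.119,.068,.031])
snap('scene','scene1');snap('side','side1')
for f,(x0,x1,y0,y1) in {'scene1':(165,370,165,310),'side1':(125,325,130,250)}.items():
    im,d,i=load(f); c=cv2.resize(im[y0:y1,x0:x1],None,fx=3.8,fy=3.8,interpolation=cv2.INTER_CUBIC); cv2.imwrite('pics/'+f+'_crop.png',c[:,:,::-1])
```

```text
t 6.25 tip slide [-118.8   68.4] z 0.0304 relyaw [-3.5765e+02 -1.0000e+00  2.6000e-01] open 0.65
F slide [0.93 6.63 2.74] M [0.88 0.94 0.01]
tool delta mm [-0.2  0.4 -0.6]
```

View pics/scene1_crop.png

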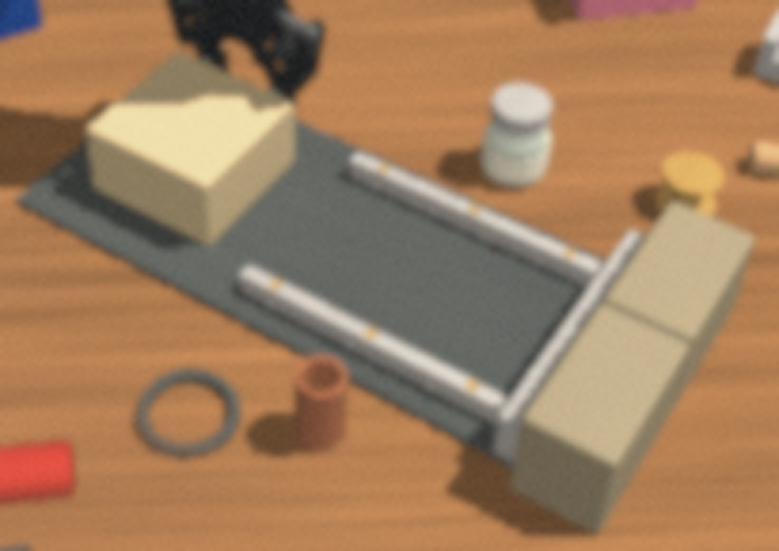

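View pics/side1_crop.png

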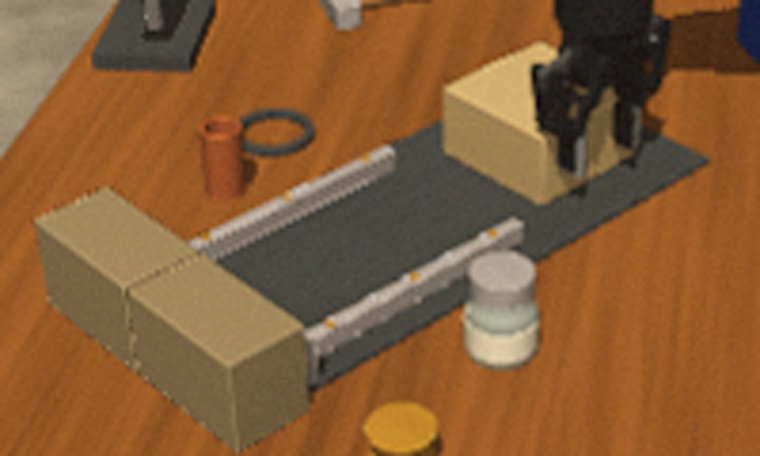

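Run:
```python
from h import *
for f,o,b,r in (('scene1',(165,165),[(88,127),(210,187),(295,104)],[(247,268),(500,400),(358,157),(597,264)]),('side1',(125,130),[(538,43),(444,93),(543,147)],[(388,152),(197,243),(517,225),(312,335)])):
    im,d,i=load(f); 
    B=sl(ray(i,np.array(b)/3.8+o,.07))*1000; Rr=sl(ray(i,np.array(r)/3.8+o,.024))*1000
    print(f,B.round(1).tolist(),'angs -y edge',np.degrees(np.arctan2(*(B[1]-B[0])[::-1])).round(2),'front',np.degrees(np.arctan2(*(B[2]-B[1])[::-1])).round(2)); print(Rr.round(1).tolist())
```

```text
scene1 [[-174.5, -57.3], [-60.3, -57.3], [-61.8, 52.3]] angs -y edge 0.03 front 90.79
[[-18.1, -72.1], [188.9, -73.8], [-15.5, 71.9], [189.1, 73.9]]
side1 [[-174.4, -53.7], [-59.1, -47.3], [-57.5, 64.9]] angs -y edge 3.15 front 89.14
[[-15.2, -67.4], [173.7, -70.9], [-16.3, 78.7], [182.7, 74.9]]
```

Request:
step_arm --pt "0.3 0 -0.015 0 0" --pt "0.3 0 -0.015 0 0" --pt "0.3 0 -0.02 -0.04 0" --pt "0.3 0 -0.02 -0.05 0" --pt "0.3 0 0 -0.05 0" --pt "0.3 0 0 -0.03 0" --pt "0.3 0 0 0 0"

```text
time: 7.22
eef_pos: [0.3944, -0.0149, 0.3806]
tcp_rot: [-3.11, -0.017, 0.941]
wrist_force: [-0.5, 0.7, -0.1]
opening: 0.649
```

Run:
```python
from h import *
st()
im,d,i=snap('wrist','wrist3')
c=cv2.resize(im[150:384,150:512],None,fx=2.2,fy=2.2,interpolation=cv2.INTER_CUBIC); cv2.imwrite('pics/w3c.png',c[:,:,::-1])
```

```text
t 7.225 tip slide [-122.7  136.6] z 0.2077 relyaw [-3.582e+02 -9.500e-01  3.000e-01] open 0.65
F slide [ 0.22  0.82 -0.14] M [-0.04  0.   -0.01]
```

View pics/w3c.png

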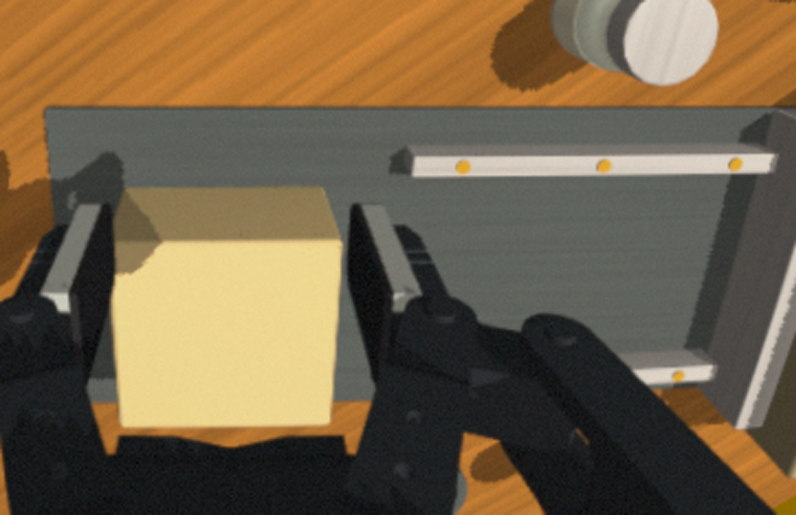

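```bash
cat > m.py <<'E'
from h import *
def edge(i,g,box,axis,z,sign,name):
    # box crop px (u0,u1,v0,v1); axis 0: edge roughly horizontal (search along v), 1: vertical
    u0,u1,v0,v1=box; s=cv2.GaussianBlur(g,(3,3),0)[v0:v1,u0:u1]
    dd=np.diff(s,axis=axis)*sign; pts=[]
    n=dd.shape[1-axis]
    for k in range(n):
        col=dd[:,k] if axis==0 else dd[k]
        j=int(np.argmax(col)); a=col[max(j-1,0):j+2]; 
        off=0
        if 0<j<len(col)-1 and (a[0]+a[2]-2*a[1])!=0: off=.5*(a[0]-a[2])/(a[0]+a[2]-2*a[1])
        e=j+.5+off
        pts.append((u0+k,v0+e) if axis==0 else (u0+e,v0+k))
    P=sl(ray(i,pts,z))*1000
    l=cv2.fitLine(P.astype(np.float32),cv2.DIST_HUBER,0,.01,.01).ravel()
    m=np.median(P,0); an=np.degrees(np.arctan2(l[1],l[0])); r=np.abs((P-l[2:])@[-l[1],l[0]]).mean()
    print(name,'pt',l[2:].round(1),'ang',round((an+90)%180-90,2),'res',r.round(2)); return l
E
python3 - <<'E'
from m import *
im,d,i=load('wrist3'); I=im.astype(np.float32); gray=I.mean(-1); sat=I[...,0]-I[...,2]
B=lambda a,b,c,e:tuple(int(round(x/2.2+150)) for x in (a,b,c,e))
edge(i,sat,B(150,500,85,130),0,.006,-1,'deck +y')
edge(i,gray,B(430,760,140,163),0,.024,1,'railL outer')
edge(i,gray,B(430,760,163,190),0,.024,-1,'railL inner')
edge(i,gray,B(645,700,345,370),0,.024,1,'railR inner')
edge(i,gray,B(645,690,372,395),0,.024,-1,'railR outer')
edge(i,gray,B(170,320,225,255),0,.07,1,'brick +y')
edge(i,gray,B(130,320,415,445),0,.07,-1,'brick -y')
edge(i,gray,B(318,346,260,410),1,.07,-1,'brick front')
edge(i,gray,B(105,130,310,410),1,.07,1,'brick rear')
E
```

```text
deck +y pt [-76.5 101.6] ang -0.08 res 0.05
railL outer pt [80.8 79.2] ang -0.09 res 0.09
railL inner pt [88.3 67.4] ang -0.13 res 0.11
railR inner pt [157.4 -66. ] ang -3.75 res 0.09
railR outer pt [162.9 -78.6] ang -0.72 res 0.21
brick +y pt [-119.3   55.6] ang 0.37 res 0.03
brick -y pt [-123.3  -58.2] ang 0.33 res 3.29
brick front pt [-66.3  -5.5] ang -89.84 res 0.14
brick rear pt [-178.6   -4.3] ang -89.05 res 0.1
```

The side push worked: brick centre at y = −1 mm, yaw error about 0.4°, x = −122. The rails and deck land within 2 mm of where they should be. Next I turn 90° to push along the lane.

Request:
step_arm --pt "0.3 0 0 0 -10" --pt "0.3 0 0 0 -10" --pt "0.3 0 0 0 -10" --pt "0.3 0 0 0 -10" --pt "0.3 0 0 0 -10" --pt "0.3 0 0 0 -10" --pt "0.3 0 0 0 -10" --pt "0.3 0 0 0 -10" --pt "0.3 0 0 0 -6" --pt "0.3 0 0 0 0"

```text
time: 8.52
eef_pos: [0.383, -0.0114, 0.3591]
tcp_rot: [-3.141, -0.062, 2.492]
wrist_force: [-0.4, 0.1, 0.1]
opening: 0.649
```

```bash
python3 -c "
from h import *
o,_,_=st([-.215,-.001,.08]);print(o['joints'].round(2))"
```

```text
t 8.525 tip slide [-129.4  153.2] z 0.1865 relyaw [-359.96   -3.55   89.16] open 0.65
F slide [-0.13  0.37  0.09] M [-0.03 -0.09 -0.03]
tool delta mm [-161.7  -83.2   96.7]
[-0.21 -0.11 -0.55  1.19  0.03 -1.13]
```

Request:
step_arm --pt "0.3 -0.04 -0.025 0 -0.5" --pt "0.3 -0.04 -0.025 0 0" --pt "0.3 -0.04 -0.025 0 0" --pt "0.3 -0.04 -0.012 0 0" --pt "0.3 0 0 0 0"

```text
time: 9.15
eef_pos: [0.4577, -0.1798, 0.3425]
tcp_rot: [-3.139, -0.069, 2.493]
wrist_force: [0.7, 0.9, -0.1]
opening: 0.646
```

```bash
python3 -c "
from h import *
o,_,_=st([-.215,-.001,.034]);print(o['joints'].round(2))"
```

```text
t 9.15 tip slide [-221.    -5.6] z 0.17 relyaw [-359.87   -3.98   89.26] open 0.65
F slide [ 1.16 -0.03 -0.06] M [-0.1  -0.04  0.01]
tool delta mm [ -4.7   6.2 136. ]
[-0.51  0.11 -0.37  1.16  0.01 -1.43]
```

Request:
step_arm --pt "0.3 -0.004 0.004 0.03 -0.6" --pt "0.3 0 0 0.035 0" --pt "0.3 0 0 0.035 0" --pt "0.3 0 0 0.02 0" --pt "0.3 0 0 0.01 0" --pt "0.3 0 0 0 0"

```text
time: 9.9
eef_pos: [0.451, -0.1686, 0.2058]
tcp_rot: [-3.139, -0.079, 2.498]
wrist_force: [0.5, -0.8, -0.2]
opening: 0.647
```

Run:
```python
from h import *
st([-.215,-.001,.034])
im,d,i=snap('wrist','wrist4')
```

```text
t 9.9 tip slide [-216.    8.] z 0.0334 relyaw [-359.84   -4.51   89.54] open 0.65
F slide [-0.37 -0.87 -0.18] M [-0.04 -0.06 -0.  ]
tool delta mm [-8.9  1.1 -1.3]
```

View pics/wrist4.png

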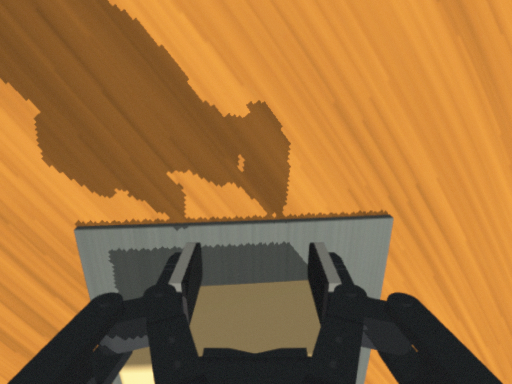

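Request:
step_arm --pt "0.3 -0.009 0 -0.001 -0.4" --pt "0.3 0 0.008 -0.001 0" --pt "0.3 0 0.008 0 0" --pt "0.3 0 0 0 0"

```text
time: 10.45
eef_pos: [0.4715, -0.1618, 0.2107]
tcp_rot: [-3.141, -0.071, 2.506]
wrist_force: [0.1, -0.5, 0.1]
opening: 0.648
```

Run:
```python
from h import *
st([-.19,-.001,.034])
```

```text
t 10.45 tip slide [-198.1   -5.7] z 0.0382 relyaw [-359.96   -4.07   89.96] open 0.65
F slide [-0.35 -0.32  0.09] M [-0.06 -0.   -0.04]
tool delta mm [4.4 8.1 4.5]
```

Request:
step_arm --pt "0.3 0.003 0 0.003 0" --pt "0.3 0 0.012 0 0" --pt "0.3 0 0.012 0 0" --pt "0.3 0 0.012 0 0"

```text
time: 10.95
eef_pos: [0.4893, -0.1308, 0.2076]
tcp_rot: [-3.13, -0.072, 2.503]
wrist_force: [-2.6, -5.0, 2.9]
opening: 0.649
```

Run:
```python
from h import *
st([.075,-.001,.034])
```

```text
t 10.95 tip slide [-164.4   -1.6] z 0.0351 relyaw [-359.34   -4.11   89.79] open 0.65
F slide [-5.57 -0.91  2.9 ] M [-0.91  0.63  0.14]
tool delta mm [  1.4 239.4  -1.5]
```

Run:
```python
from h import *
im,d,i=snap('scene','scene2'); x0,x1,y0,y1=165,370,165,310
c=cv2.resize(im[y0:y1,x0:x1],None,fx=3.8,fy=3.8,interpolation=cv2.INTER_CUBIC); cv2.imwrite('pics/scene2_crop.png',c[:,:,::-1])
```

```text
(no output)
```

View pics/scene2_crop.png

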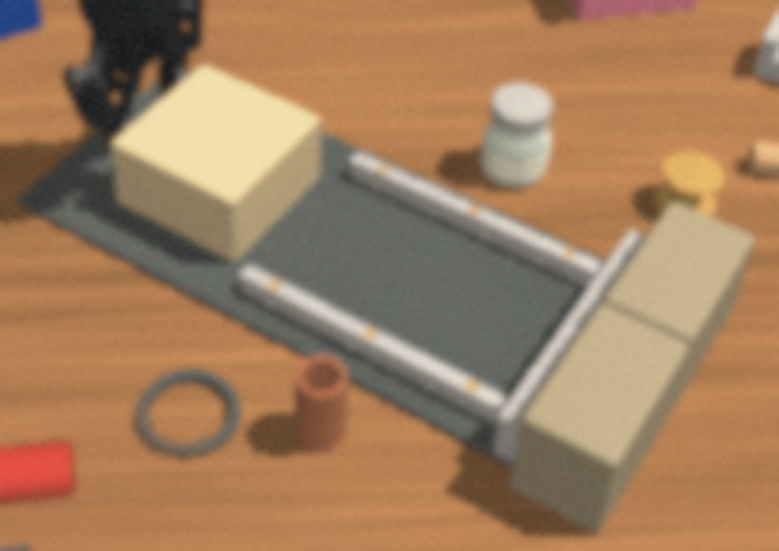

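```bash
cat >> m.py <<'E'
def brickscene(f):
    im,d,i=load(f); I=im.astype(np.float32)
    M=((I[...,0]>205)&(I[...,1]>185)&(I[...,2]<205)).astype(np.uint8); M[:165]=0;M[310:]=0;M[:,:165]=0;M[:,370:]=0
    ct=max(cv2.findContours(M,0,1)[0],key=cv2.contourArea)
    P=sl(ray(i,ct[:,0,:],.07))*1000
    r=cv2.minAreaRect(P.astype(np.float32)); print(f,'brick rect slide mm',np.round(r[0],1),np.round(r[1],1),round(r[2],2), 'xmin/max',P.min(0).round(1),P.max(0).round(1))
E
python3 - <<'E'
from m import *
brickscene('scene0'); brickscene('scene2')
i=load('scene2')[2]
B=sl(ray(i,np.array([(113,143),(235,205),(321,120),(207,67)])/3.8+165,.07))*1000; print(B.round(1))
E
```

```text
scene0 brick rect slide mm [-119.    12.9] [111.6 110.6] 1.5 xmin/max [-175.8  -43.3] [-61.9  69.2]
scene2 brick rect slide mm [-93.9  -4.1] [111.7 113.4] 89.66 xmin/max [-150.4  -60.2] [-37.1  51.7]
[[-147.6  -60.5]
 [ -34.7  -61.9]
 [ -35.1   48.1]
 [-144.2   49.8]]
```

Run:
```python
from m import *
im,d,i=snap('side','side2'); x0,x1,y0,y1=125,325,130,250
c=cv2.resize(im[y0:y1,x0:x1],None,fx=3.8,fy=3.8,interpolation=cv2.INTER_CUBIC); cv2.imwrite('pics/side2_crop.png',c[:,:,::-1])
for f in('side0','side2'):
    im,d,i=load(f);I=im.astype(np.float32)
    M=((I[...,0]>180)&(I[...,1]>150)&(I[...,2]>80)).astype(np.uint8); M[:140]=0;M[185:]=0;M[:,:220]=0;M[:,300:]=0
    ct=max(cv2.findContours(M,0,1)[0],key=cv2.contourArea); P=sl(ray(i,ct[:,0,:],.07))*1000
    r=cv2.minAreaRect(P.astype(np.float32)); print(f,np.round(r[0],1),np.round(r[1],1),round(r[2],2))
```

```text
side0 [-118.4   16.6] [114.9 112.1] 1.79
side2 [-91.8  -1.2] [113.6 114.6] 0.06
```

View pics/side2_crop.png

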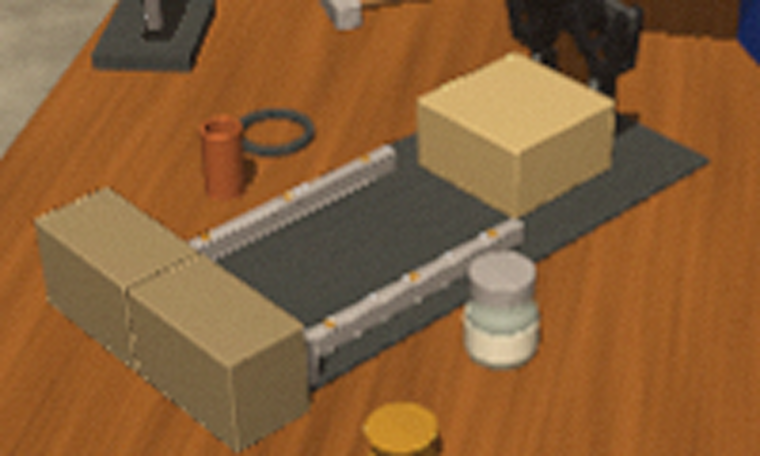

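Request:
step_arm --pt "0.3 0.003 0.01 0 0" --pt "0.3 0.003 0.01 0 0"

```text
time: 11.3
eef_pos: [0.4973, -0.1103, 0.2076]
tcp_rot: [-3.132, -0.071, 2.503]
wrist_force: [-0.9, -3.9, -0.0]
opening: 0.65
```

```bash
cat >> m.py <<'E'
def brickside(f):
    im,d,i=load(f);I=im.astype(np.float32)
    M=((I[...,0]>180)&(I[...,1]>150)&(I[...,2]>80)).astype(np.uint8); M[:140]=0;M[215:]=0;M[:,:180]=0;M[:,300:]=0
    ct=max(cv2.findContours(M,0,1)[0],key=cv2.contourArea); P=sl(ray(i,ct[:,0,:],.07))*1000
    r=cv2.minAreaRect(P.astype(np.float32)); print(f,np.round(r[0],1),np.round(r[1],1),round(r[2],2))
def both(k):
    snap('scene','scene%s'%k);snap('side','side%s'%k); brickscene('scene%s'%k);brickside('side%s'%k)
E
python3 - <<'E'
from m import *
st([.075,-.001,.034])
both(3)
E
```

```text
t 11.3 tip slide [-142.9    3.9] z 0.0351 relyaw [-359.44   -4.05   89.81] open 0.65
F slide [-3.67 -1.63 -0.02] M [-0.67  0.22 -0.  ]
tool delta mm [ -4.3 218.   -1.4]
scene3 brick rect slide mm [-72.9   1.5] [111.2 112.9] 89.88 xmin/max [-129.2  -54.3] [-16.3  57.1]
side3 [-70.9   4.6] [114.3 114.3] 89.8
```

Request:
step_arm --pt "0.3 0 0.012 0 0" --pt "0.3 0 0.014 0 0" --pt "0.3 0 0.014 0 0" --pt "0.3 0 0.012 0 0"

```text
time: 11.9
eef_pos: [0.5269, -0.0685, 0.2077]
tcp_rot: [-3.122, -0.072, 2.502]
wrist_force: [-3.7, -5.6, 3.2]
opening: 0.645
```

Run:
```python
from m import *
st([.075,.003,.034])
both(4)
```

```text
t 11.9 tip slide [-93.4   5.2] z 0.0352 relyaw [-358.88   -4.14   89.76] open 0.65
F slide [-6.74 -0.35  3.16] M [-1.02  0.61  0.01]
tool delta mm [ -1.5 168.4  -2.2]
scene4 brick rect slide mm [-22.8   2.7] [111.  113.4] 89.5 xmin/max [-79.5 -53.2] [33.8 58.4]
side4 [-20.8   5.2] [114.3 112.9] 89.77
```

Run:
```python
from h import *
im,d,i=load('scene4'); c=cv2.resize(im[180:280,175:365],None,fx=4.1,fy=4.1,interpolation=cv2.INTER_CUBIC); cv2.imwrite('pics/scene4_crop.png',c[:,:,::-1])
```

```text
(no output)
```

View pics/scene4_crop.png

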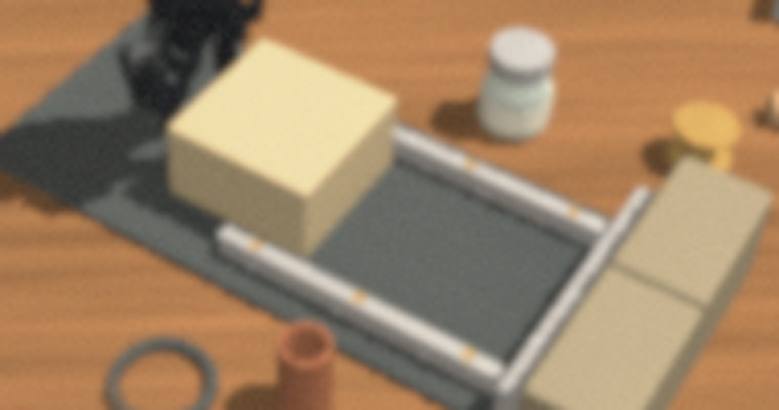

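The brick's front has entered between the rail ends at (220,235) and (400,130) in the crop, and there is a gap on both sides. I'll go on with a slight correction towards −y.

Request:
step_arm --pt "0.3 -0.001 0.014 0 0" --pt "0.3 -0.001 0.014 0 0" --pt "0.3 -0.001 0.014 0 0" --pt "0.3 -0.001 0.012 0 0"

```text
time: 12.5
eef_pos: [0.5594, -0.0296, 0.2075]
tcp_rot: [-3.108, -0.075, 2.499]
wrist_force: [-6.1, -7.8, 6.7]
opening: 0.649
```

Run:
```python
from m import *
st([.075,.003,.034])
both(5)
```

```text
t 12.5 tip slide [-45.2   2.7] z 0.0351 relyaw [-358.06   -4.3    89.6 ] open 0.65
F slide [-9.88  0.25  6.69] M [-1.2   1.03  0.19]
tool delta mm [  1.1 120.2  -2.9]
scene5 brick rect slide mm [25.8  0.4] [110.3 113.3] 89.55 xmin/max [-30.5 -55.2] [82.5 55.7]
side5 [28.  3.] [115.9 114.5] 89.87
```

Request:
step_arm --pt "0.3 0 0.014 0 -0.1" --pt "0.3 0 0.014 0 -0.1" --pt "0.3 0 0.014 0 0" --pt "0.3 0 0.012 0 0"

```text
time: 13.1
eef_pos: [0.589, 0.0104, 0.2072]
tcp_rot: [-3.094, -0.075, 2.498]
wrist_force: [-4.7, -7.6, 7.1]
opening: 0.65
```

Run:
```python
from m import *
st([.075,.003,.034])
both(6)
```

```text
t 13.1 tip slide [2.1 2.6] z 0.0349 relyaw [-357.26   -4.3    89.53] open 0.65
F slide [-8.94 -0.72  7.06] M [-1.28  0.98  0.13]
tool delta mm [ 1.  72.8 -2.5]
scene6 brick rect slide mm [73.6  0.1] [110.4 113.1] 89.46 xmin/max [ 16.8 -55.7] [129.9  55.4]
side6 [75.1  2. ] [114.3 113.3] 89.68
```

Request:
step_arm --pt "0.3 0 0.014 0 -0.2" --pt "0.3 0 0.014 0 -0.2" --pt "0.3 0 0.014 0 -0.2" --pt "0.3 0 0.01 0 -0.1"

```text
time: 13.7
eef_pos: [0.617, 0.0484, 0.2059]
tcp_rot: [-3.081, -0.076, 2.506]
wrist_force: [-5.9, -8.2, 9.6]
opening: 0.65
```

Run:
```python
from m import *
st([.075,.003,.034])
both(7)
```

```text
t 13.7 tip slide [47.   2.7] z 0.0338 relyaw [-356.51   -4.37   89.98] open 0.65
F slide [-10.04  -0.13   9.56] M [-1.4   1.02  0.15]
tool delta mm [ 0.3 27.9 -1.9]
scene7 brick rect slide mm [118.8   0.2] [113.2 111.7] 0.89 xmin/max [ 62.3 -55.6] [175.8  56.5]
side7 [119.8   2.8] [114.3 112.6] 89.99
```

Request:
step_arm --pt "0.3 0 0.01 0 0" --pt "0.3 0 0.01 0 0"

```text
time: 14.05
eef_pos: [0.6271, 0.0624, 0.2055]
tcp_rot: [-3.074, -0.077, 2.504]
wrist_force: [-6.8, -8.0, 9.8]
opening: 0.654
```

Request:
step_arm --pt "0.3 0 0.008 0 0"

```text
time: 14.18
eef_pos: [0.6309, 0.0676, 0.2054]
tcp_rot: [-3.069, -0.078, 2.502]
wrist_force: [-5.4, -7.8, 8.3]
opening: 0.651
```

Run:
```python
from m import *
st([.075,.003,.034])
both(8)
```

```text
t 14.175 tip slide [68.7  3.2] z 0.0334 relyaw [-355.85   -4.44   89.77] open 0.65
F slide [-9.46 -0.31  8.34] M [-1.39  1.04  0.22]
tool delta mm [-0.1  6.2 -1.1]
scene8 brick rect slide mm [141.    0.5] [113.2 111.1] 0.17 xmin/max [ 84.3 -54.9] [197.6  56.2]
side8 [141.6   3.2] [114.6 113.8] 89.78
```

Request:
step_arm --pt "0.3 0 0.007 0 0"

```text
time: 14.4
eef_pos: [0.633, 0.071, 0.2051]
tcp_rot: [-3.059, -0.078, 2.5]
wrist_force: [-14.5, -20.9, 15.0]
opening: 0.648
```

Request:
step_arm --pt "0.3 0 0.006 0 0"

```text
time: 14.52
eef_pos: [0.634, 0.0725, 0.2051]
tcp_rot: [-3.045, -0.077, 2.497]
wrist_force: [-8.8, -16.6, 13.5]
opening: 0.644
```

Run:
```python
from m import *
st([.075,.003,.034])
```

```text
t 14.525 tip slide [70.5  3.6] z 0.0334 relyaw [-354.48   -4.43   89.49] open 0.64
F slide [-18.56  -2.77  13.51] M [-2.91  1.97  0.31]
tool delta mm [-0.5  4.5 -1. ]
```

Force rose from 10 to 25 N with no further travel: the brick has met the stop. I'll back off and inspect.

Request:
step_arm --pt "0.3 0 -0.012 0 0" --pt "0.3 0 -0.02 0 0" --pt "0.3 0 -0.03 -0.01 0" --pt "0.3 0 -0.03 -0.04 0" --pt "0.3 0 0 -0.05 0" --pt "0.3 0 0 -0.05 0" --pt "0.3 0 0 -0.04 0" --pt "0.3 0 0 0 0"

```text
time: 15.52
eef_pos: [0.5966, -0.0017, 0.4044]
tcp_rot: [-3.058, -0.085, 2.496]
wrist_force: [0.2, -0.3, -0.0]
opening: 0.651
```

Run:
```python
from m import *
st()
both(9)
im,d,i=snap('wrist','wrist9')
c=cv2.resize(im[150:384,100:420],None,fx=2.4,fy=2.4,interpolation=cv2.INTER_CUBIC); cv2.imwrite('pics/w9c.png',c[:,:,::-1])
im,d,i=load('scene9'); c=cv2.resize(im[180:310,175:365],None,fx=4.1,fy=4.1,interpolation=cv2.INTER_CUBIC); cv2.imwrite('pics/scene9_crop.png',c[:,:,::-1])
```

```text
t 15.525 tip slide [-9.4 -8.9] z 0.2326 relyaw [-355.18   -4.89   89.39] open 0.65
F slide [-0.14 -0.34 -0.04] M [ 0.02 -0.15 -0.02]
scene9 brick rect slide mm [118.2   0.6] [164.3 111.7] 0.28 xmin/max [ 35.9 -55.4] [200.3  56.6]
side9 [142.5   3.2] [114.7 114.6] 89.57
```

View pics/w9c.png

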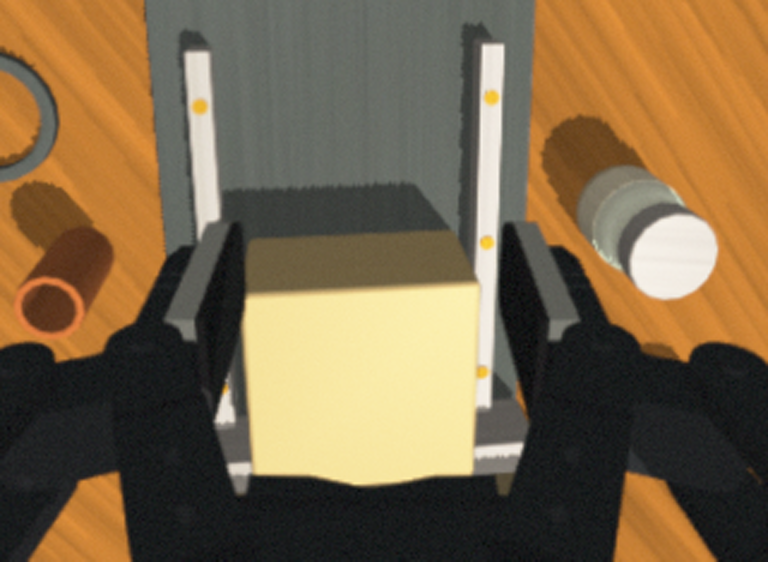

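View pics/scene9_crop.png

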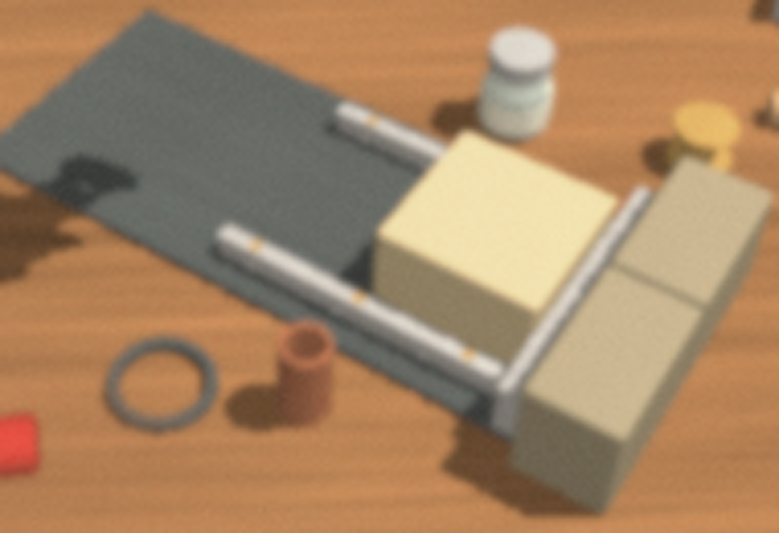

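Run:
```python
from m import *
im,d,i=load('wrist9'); I=im.astype(np.float32); gray=I.mean(-1)
def B(a,b,c,e): return tuple(int(round(x)) for x in (a/2.4+100,b/2.4+100,c/2.4+150,e/2.4+150))
edge(i,gray,B(255,468,272,308),0,.07,1,'brick rear')
edge(i,gray,B(465,483,295,440),1,.07,-1,'brick +y')
edge(i,gray,B(240,260,390,465),1,.07,1,'brick -y')
edge(i,gray,B(488,515,60,210),1,.024,-1,'railL outer')
edge(i,gray,B(470,490,60,210),1,.024,1,'railL inner')
edge(i,gray,B(175,200,60,200),1,.024,1,'railR outer')
edge(i,gray,B(203,225,80,200),1,.024,-1,'railR inner')
```

```text
brick rear pt [85.   7.9] ang 89.77 res 0.04
brick +y pt [137.7  57.4] ang 1.72 res 0.6
brick -y pt [147.2 -53.8] ang 0.53 res 0.12
railL outer pt [21.9 79.2] ang -0.1 res 0.13
railL inner pt [16.3 67.5] ang -0.07 res 0.1
railR outer pt [ 17.8 -78.6] ang -0.04 res 0.11
railR inner pt [ 23.2 -66.7] ang -0.03 res 0.09
```

Run:
```python
from m import *
im,d,i=load('wrist9'); I=im.astype(np.float32); gray=I.mean(-1)
def B(a,b,c,e): return tuple(int(round(x)) for x in (a/2.4+100,b/2.4+100,c/2.4+150,e/2.4+150))
edge(i,gray,B(484,500,33,52),0,.024,1,'railL near end (-20)')
edge(i,gray,B(188,206,40,60),0,.024,1,'railR near end (-20)')
edge(i,gray,B(480,490,398,416),0,.024,-1,'railL far end (195)')
edge(i,gray,B(480,518,440,455),0,.046,1,'stop face top edge (200)')
print(sl(ray(i,np.array([(476,458),(520,445),(231,465),(248,463)])/2.4+[100,150],.046))*1000)
```

```text
railL near end (-20) pt [-21.3  72.9] ang 88.03 res 0.01
railR near end (-20) pt [-21.6 -72.5] ang 88.98 res 0.02
railL far end (195) pt [190.4  75.7] ang 74.3 res 0.07
stop face top edge (200) pt [198.8  80.8] ang -89.87 res 0.03
[[207.39693688  66.72880312]
 [201.18728016  91.51463739]
 [200.26247298 -67.42912487]
 [199.611218   -58.28498216]]
```

```bash
python3 -c "
from rig import *
print(sign_off())"
```

```text
the job is handed in; nothing more can be done
None
```

The brick is home against the stop, square to the lane, and the job is handed in at about 16 s of the 61 s allowed. I nudged it sideways onto the lane's middle with two fingers. Then I pushed it from behind between the rails, with the fingertips kept above rail-top height throughout.

**Last checks**
- **Stop contact:** the push force jumped from about 10 N to 25 N with almost no further travel. The brick's rear face measured x = 85.0 mm. The rail ends and stop face read about 1.3 mm short in the same view, which makes it 86.3 mm against 86 mm when fully home.
- **Squareness:** the rear edge was within about 0.2° of square to the rails. Against the stop's top edge it was within 0.4°, which is about the noise of that measurement.
- **Side clearance:** the brick's centre was 1 to 2 mm towards the left rail, leaving about 8 mm of air or more each side. I saw no contact with either rail in any picture.
- **Bystanders:** the jar, pipe stub, ring and the bricks behind the stop look unmoved in the last scene view. I did not check the spool, hammer, V-block or file at the end, but the arm did not work near them.

**Disagreements**
- The side camera put the brick about 2 to 3 mm further left than the other views; it reads the rails about 4 mm to the left as well.
- The last scene-camera brick fit is unusable, because its mask merged the brick with the bricks behind the stop.
- The wrist fit of the brick's left edge was poor: its residual was 0.6 mm, and it read 1.7° off.
- The tool tilted about 5° while pushing; I allowed for that.

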